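Clear the broken nut from the slotted specimen table

TASK

Swing the keeper lever wide open, away from the slot ends, and leave it open. Then use the scraper from its wooden rest to push the broken slot nut along its slot and out of the open end into the catch tray, and put the scraper back in its rest, blade down in the pocket with the handle sitting on the block. Do not touch the scrap with the fingers, leave the sound nut with the stud where it is, and do not disturb the jar, bottle, dish and power supply.

Things in the scene. Friction and masses are not known exactly. Their poses are not given: they have to be found in the camera images.
- plate: Fixed aluminium specimen table, 200 (its x) x 134 mm (its y), top face 83 mm over the bench; origin on the bench under its centre. Two T-slots along x, centred at y = +27 and -27 mm, closed at x = -88, open at x = +100 mm and upwards: floor 55 mm over the bench, undercut 38 mm wide and 14 high, above it a neck 16 mm wide and 14 high. Its x points roughly to the robot's left; yaw varies.
- gate (a joint): Angle of the steel keeper lever. 0: shut, its bar (14 mm thick, 58 to 81 mm over the bench) lies along the plate's -y across both slot ends; it grows as the bar swings outward; at 1.57 the bar points along the plate's +x, beside the tray; stop at 1.8. Stiff: takes about 1 N at the post and stays where it is left. Starts shut or up to 0.35 ajar.
- gate_post (a point): Centre of the top of the black round post, 16 mm in diameter, that stands up from the lever's bar 150 mm from the pivot; its top is 130 mm above the bench and 49 mm above the bar.
- gate_hinge (a point): Point on the upright pivot axis of the keeper lever, at plate x = +112, y = +87 mm, 83 mm over the bench, on a fixed steel block 36 x 36 x 55 mm high.
- tray: Fixed open grey plastic catch tray on the bench below the slots' open end, 130 (its x) x 110 (its y) x 42 mm high, walls and floor 4 mm or a little more; origin at the centre of its underside; its axes are parallel to the plate's.
- scrap: Broken steel slot nut, loose but captive in one of the slots: a flat slab 60 (its x, along the slot) x 32 x 10 mm with low jagged stubs on top, up to 17 mm over its underside; 105 to 210 g. Origin: centre of its underside, on the slot floor. It can leave only by the open end; at least 37 mm of slot is free behind it.
- nut: Sound slot nut in the other slot, same slab of 60 x 32 x 10 mm but with a block 30 x 11 mm and an upright steel stud 10 mm in diameter that reaches 48 mm above its underside (20 mm above the plate's top). Origin at the centre of its underside. Stays where it is.
- scraper: Scraper, about 160 g: a steel blade 20 (its x) x 10 (its y) mm and 48 mm high, pointing down, under the middle of a wooden handle 70 (x) x 20 (y) mm and 50 mm high; 98 mm high in all. Origin at the centre of the blade's lower end. The same both ways round. It starts upright in its rest with the handle's underside on the block.
- scraper_tip (a point): Centre of the lower end of the scraper's blade (the scraper's origin).
- rest: Fixed dark wooden block, the scraper's rest: 94 (its x) x 60 (its y) x 52 mm high, with a pocket 30 (x) x 18 (y) mm right through its centre, mouth chamfered. Origin: centre of its underside. With the scraper seated its origin is 4 mm above the rest's, x axes parallel either way round. Stands to the right or left of the plate.
- jar: Pale jar with a white cap, 60 mm in diameter, 85 mm high, origin at the centre of its underside. Bystander, stands on the side of the plate where the rest is not.
- bottle: White bottle, 60 mm in diameter, 165 mm high, origin at the centre of its underside. Bystander.
- dish: Shallow glass dish, 90 mm in diameter, 18 mm high, origin at the centre of its underside. Bystander between robot and plate.
- brick: Black power supply, 55 x 125 x 34 mm, origin at the centre of its underside. Bystander beyond the plate.
- slot_mouth0 (a point): Middle of the floor of the slot at plate y = +27 mm (nearer the robot), at its open end.
- slot_mouth1 (a point): Middle of the floor of the slot at plate y = -27 mm (farther from the robot), at its open end.

How it is judged (in metres and radians):
On the way, in this order (a step that is already met when the one before it is completed fails the run):
1. the keeper lever is swung open (past 1.35 rad) (value of joint gate above 1.35 rad), for 0.2 s.
2. the scraper's blade is down in a slot, touching the scrap (z of scraper_tip in the frame of plate below 0.075 m and x of scraper_tip in the frame of plate between -0.09 and 0.09 m and y of scraper_tip in the frame of plate between -0.045 and 0.045 m and contact force between scraper and scrap above 0.1 N).
3. the scrap has left the slot by the open end (x of scrap in the frame of plate above 0.115 m), for 0.1 s.
At the end, for the whole second after the job is handed in: Keeper lever open past 1.35 rad; broken nut at rest in the tray (origin inside its outline, below its rim); scraper released and still in its rest: upright within 0.1 rad, within 10 mm of centre, seated within 6 mm; sound nut within 10 mm of its start (value of joint gate above 1.35 rad and x of scrap in the frame of tray between -0.065 and 0.065 m and y of scrap in the frame of tray between -0.055 and 0.055 m and z of scrap in the frame of tray below 0.042 m and linear speed of each of scrap, scraper below 0.02 m/s and horizontal distance between scraper and rest below 0.01 m and z of scraper in the frame of rest below 0.01 m and angle between scraper's own z axis and vertical below 0.1 rad and distance of nut from where it was at the start of the episode below 0.01 m); the robot touches nothing.
It fails at once if the scrap is touched with the fingers (contact force between the fingers and scrap above 0.5 N).
It fails at once if the sound nut is moved by more than 10 mm (distance of nut from where it was at the start of the episode above 0.01 m).
It fails at once if a bystander is moved by more than 15 mm (distance of any of jar, bottle, dish, brick from where it was at the start of the episode above 0.015 m).
It also fails if it takes over 62 s, if anything falls off the work surface, if the arm or the gripper's body presses on something with over 40 N, if the wrist force passes 120 N, or if a joint passes its speed limit or range.

ROBOT

A 6-joint arm with a two-finger parallel gripper is mounted at the origin on the work surface. World frame = base frame: x ahead of the robot, y to its left, z up, the work surface at z = 0. Lengths are in mm, angles in rad, forces in N, time in s.
With the tool pointing down it reaches from about 350 to 725 mm from the base axis. Payload 6 kg.
Tool frame: the origin (TCP) lies midway between the tips of the shut fingers; the grasp point (between the pads) lies 19 mm behind it; z points along the fingers, x is the direction in which the jaws open and shut, and the axes are right-handed (so a half turn about z gives the same grasp; the last joint's range is limited). The gripper opens to 85 mm and grips with 20 to 120 N. Pads are 22 mm wide; open, the fingers measure 114 mm over their backs; the gripper's body (76 mm by 85 mm) begins 54 mm behind the grasp point. The pads swing forward as they close: fully open they stand 13 mm farther back than shut.
Start: joints at [-0.887, 0.04, 0.085, 0, -1.615, -0.334], TCP at [205.634, -563.638, 231.261] pointing down, gripper open.
Joint ranges: [-2.56, 2.56], [-1.29, 2.01], [-1.08, 1.49], [-3.29, 1.98], [-2.81, -0.18], [-2.99, 2.99]. Speed limits (rad/s): [2.57, 2.57, 3.01, 3.14, 3.14, 3.14].

INTERFACE

Orientations are given as a unit quaternion [x, y, z, w].
In Python, from station import robot gives the robot as it stands.
- The arm moves only by the tool play_rows, never from a script. Its argument "series" is one flat list of numbers, 7 for each row, row after row: the shift along the tool's x, y, z scaled (see below), then the turn, a rotation vector about the tool's x, y, z scaled (see below), then the opening, from -1 (shut) to 1 (fully open). A call has 1 to 12 rows; each row shifts and turns the commanded pose from where the row before left it, along the tool's axes as they then stand; what a row does not reach is not made up. The controller multiplies each number of a shift by 0.04 m and each number of a turn by 10 degrees. A row lasts 1/8 s, in which the tool goes at most 62.5 mm and 10.7 degrees, less where a joint would pass 70% of its speed; a pose out of reach is approached as far as the arm can. A call with a number of a shift or a turn outside -1 to 1 is refused whole. A call with a gripper value outside its range is refused whole. The fingers move at their own pace and stop on an object; the grip force is fixed at half the most. Time passes only in rows, so rows that do not move let the fingers close. It gives the time, the measured TCP pose, the force and the opening at its end, in the units of the state.
- robot.read_state(): the state, without advancing time (a new reading comes with each control period).
- robot.camera(name): name is "scene" or "top" or "wrist"; returns a dict with "color" (384x512x3 uint8, red, green, blue), "z_map" (384x512 float32, mm along the optical axis (not along the pixel's ray), 0 where there is no reading), "K" (3x3 intrinsics, pixels), "pose" (4x4, takes a point from camera to world coordinates). Camera axes: x right, y down, z forward; pixel columns grow to the right and rows downward; lengths in mm; the calibration is good to about 2 mm. A picture is of the moment at which its call begins.
- robot.close_job(): hands the job in, once; it reports no verdict.
Trained networks look in a picture, given as the dict that the camera call returned (one of the last four; its "shot" number tells which), for a name from the list of things; names that differ only in an ending like _2 or _b are one class to them, and where a whole thing is asked for, a point or a joint stands for the part that bears it (a point fixed in the world has none). Each returns a list of dicts, best first, with "score" (0 to 1); they miss things now and then, are a little off and sometimes report something else, mostly with a low value. They report only what shows in the picture. A call takes as long as a camera call.
- robot.boxes_of(picture, query): "uv" ([column, row] in pixels, amid what is visible of it).
- robot.trace(picture, query): "region" (384x512 bool, what is visible of it) and "uv" ([column, row] in pixels, amid what is visible of it).
- robot.place_of(picture, query): "uv" ([column, row] in pixels: a listed point, or the origin of a listed thing).
The state is a dict: "t": time; "joint_positions": joint angles; "joint_velocities": joint speeds; "tau": joint torques, N m; "eef_pos": TCP position; "tool_rot": TCP orientation; "contact_force": force on the tool from outside, world axes, zero at the start; "ft_torque": the same for the moment, N m; "gripper_width": finger opening in mm.
Only numpy, scipy, OpenCV 4.12 (cv2) and the standard library are available. Lean on these libraries where they do the work, as an engineer would, in place of code of your own. Each camera call takes 0.05 s, during which the arm holds its last target. There are 200 camera calls.

## Working session

There is one attempt and no reset: what is moved stays moved. The work goes in short steps, Python scripts to look and compute and a tool call to move; the robot and the scene stay as the last step left them, time stands still between calls to the robot, and variables do not carry over. Pictures are saved under pics/ and viewed, about 8 in all and at most 12, crops included, and the job is handed in when it is done.

Besides the shell and the picture viewer there is one more tool, called by a JSON object that holds its "fn" and its "kwargs", one argument or row to a line. play_rows: Moves the arm, as the interface text tells. Shifts and turns lie within -1 to 1; 1 stands for 0.04 m of shift or 10 degrees of turn. Its arguments: {"type":"object","properties":{"series":{"type":"array","items":{"type":"number"}}},"required":["series"]}

```bash
mkdir -p pics; ls; cat > h.py <<'E'
import numpy as np, cv2
from station import robot
def w(c,uv,z=None):
    u,v=uv;K=c["K"];P=c["pose"]
    r=np.array([(u-K[0,2])/K[0,0],(v-K[1,2])/K[1,1],1.])
    if z is None:
        p=c["z_map"][max(0,int(v)-1):int(v)+2,max(0,int(u)-1):int(u)+2];p=p[p>0]
        d=np.median(p) if len(p) else np.nan
        return P[:3,:3]@(r*d)+P[:3,3]
    q=P[:3,:3]@r;o=P[:3,3]
    return o+q*(z-o[2])/q[2]
def cloud(c,m):
    v,u=np.nonzero(m&(c["z_map"]>0));d=c["z_map"][v,u];K=c["K"]
    p=np.c_[(u-K[0,2])/K[0,0]*d,(v-K[1,2])/K[1,1]*d,d]
    return p@c["pose"][:3,:3].T+c["pose"][:3,3]
def save(c,n,crop=None,s=1):
    im=c["color"][:,:,::-1]
    if crop: im=im[crop[1]:crop[3],crop[0]:crop[2]]
    cv2.imwrite("pics/"+n+".png",cv2.resize(im,None,fx=s,fy=s,interpolation=cv2.INTER_CUBIC))
E
python3 - <<'E'
from h import *
np.set_printoptions(precision=1,suppress=True)
a=robot.camera("top");b=robot.camera("scene")
cv2.imwrite("pics/a.png",cv2.resize(np.vstack([a["color"],b["color"]])[:,:,::-1],(400,600)))
save(a,"top",None,1.5)
Z=dict(gate_post=130,gate_hinge=83,slot_mouth0=55,slot_mouth1=55,plate=0,tray=0,scrap=55,nut=55,scraper=4,rest=0,jar=0,bottle=0,dish=0,brick=0,scraper_tip=4)
for n,z in Z.items():
  for nm,c in(("top",a),("scene",b)):
    print(n,nm,[(round(d["score"],2),np.round(d["uv"]),w(c,d["uv"],z)[:2]) for d in robot.place_of(c,n)[:2]])
print(robot.read_state())
print(a["K"],a["pose"])
E
```

```text
pics
gate_post top [(0.75, array([208., 168.]), array([633.9, 129.9]))]
gate_post scene [(0.95, array([281., 225.]), array([641.3, 139.9])), (0.25, array([161., 183.]), array([ 731.6, -189.9]))]
gate_hinge top [(0.83, array([206., 235.]), array([495.5, 114.7]))]
gate_hinge scene [(0.77, array([306., 197.]), array([491.8, 120.7]))]
slot_mouth0 top [(0.79, array([220., 216.]), array([545.,  95.])), (0.73, array([224., 192.]), array([602.3,  95.1]))]
slot_mouth0 scene [(0.84, array([287., 212.]), array([547.,  99.])), (0.7, array([274., 224.]), array([602.5,  93.9]))]
slot_mouth1 top [(0.79, array([220., 216.]), array([545.,  95.])), (0.73, array([224., 192.]), array([602.3,  95.1]))]
slot_mouth1 scene [(0.84, array([287., 212.]), array([547.,  99.])), (0.7, array([274., 224.]), array([602.5,  93.9]))]
plate top [(0.95, array([261., 218.]), array([563.4,  -0.3])), (0.5, array([205., 235.]), array([501.5, 127.9]))]
plate scene [(0.84, array([259., 208.]), array([549. ,   3.5]))]
tray top [(0.9, array([194., 198.]), array([588.4, 171.3]))]
tray scene [(0.79, array([299., 245.]), array([58
[... 1205 characters left out ...]
per_tip top [(0.89, array([120., 217.]), array([514. , 341.1]))]
scraper_tip scene [(0.63, array([305., 199.]), array([434.7,  93.3]))]
{'t': 1.6, 'joint_positions': array([-0.9,  0. ,  0.1, -0. , -1.6, -0.3]), 'joint_velocities': array([ 0., -0., -0., -0.,  0.,  0.]), 'tau': array([ -0. , -36.8,  34.7,   6.9,  -0. ,   0. ]), 'eef_pos': array([ 205.7, -563.6,  231.3]), 'tool_rot': array([ 0.6,  0.8,  0. , -0. ]), 'contact_force': array([0.5, 0.2, 0.1]), 'ft_torque': array([0., 0., 0.]), 'gripper_width': 85.25013915266375}
[[364.    0.  251.8]
 [  0.  364.  193.4]
 [  0.    0.    1. ]] [[  0.1  -1.    0.2 432.1]
 [ -1.   -0.1   0.    7.5]
 [  0.   -0.2  -1.  888.3]
 [  0.    0.    0.    1. ]]
```

View pics/top.png

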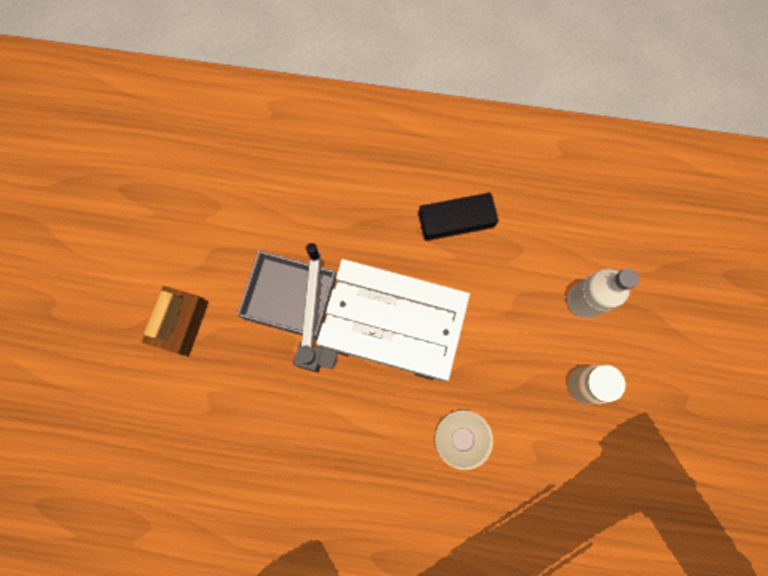

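```bash
cat > fit.py <<'E'
from h import *
np.set_printoptions(precision=1,suppress=True)
a=robot.camera("top");b=robot.camera("scene")
def rect(p,nm):
    r=cv2.minAreaRect(p[:,:2].astype(np.float32)); print(nm,len(p),np.round(r[0],1),np.round(r[1],1),round(r[2],1)); return r
for nm,c in(("top",a),("scene",b)):
    P=cloud(c,np.ones((384,512),bool))
    m=(abs(P[:,2]-83)<4)&(abs(P[:,0]-570)<110)&(P[:,1]<101)&(P[:,1]>-130)
    rect(P[m],nm+" plate")
    q=P[(abs(P[:,0]-520)<90)&(abs(P[:,1]-345)<90)]
    h=q[(abs(q[:,2]-102)<4)]; 
    if len(h)>5: rect(h,"handle")
    h=q[(abs(q[:,2]-52)<4)]; 
    if len(h)>5: rect(h,"rest")
    g=P[(abs(P[:,2]-130)<5)&(abs(P[:,0]-640)<50)&(abs(P[:,1]-140)<60)]; print("post",len(g),g.mean(0))
    g=P[(P[:,2]>92)&(P[:,2]<112)&(abs(P[:,0]-570)<70)&(abs(P[:,1])<80)]; print("stud",len(g),g.mean(0) if len(g) else 0)
E
python3 fit.py
```

```text
top plate 4097 [565.   -0.1] [200.2 134.6] 82.9
handle 281 [517.7 341. ] [20.1 69. ] 81.4
rest 536 [517.9 341. ] [61.  93.9] 82.1
post 42 [641.  132.7 129.2]
stud 18 [539.7  28.6 100.8]
scene plate 2166 [567.5  -1.2] [202.8 137.5] 82.6
handle 200 [521.2 341.2] [20.1 69.9] 82.3
rest 501 [520.6 340.6] [59.9 94.8] 82.3
post 32 [645.6 132.8 130.1]
stud 15 [545.   29.4  99.8]
```

```bash
cat >> h.py <<'E'
def pose():
    s=robot.read_state();q=s["tool_rot"]
    from scipy.spatial.transform import Rotation as R
    return s,np.array(s["eef_pos"]),R.from_quat(q).as_matrix()
def go(p,yawdeg,grip,p0=None,yaw0=None,n=None):
    """rows (identical) from p0,yaw0 to p,yaw: even steps in the world, tool down"""
    s,pc,M=pose()
    if p0 is None:p0=pc
    if yaw0 is None:yaw0=np.degrees(np.arctan2(M[1,0],M[0,0]))
    dy=(yawdeg-yaw0+180)%360-180; d=np.array(p,float)-p0
    n=n or max(int(np.ceil(np.linalg.norm(d)/39)),int(np.ceil(abs(dy)/9.9)),1)
    out=[]
    for i in range(n):
        f=np.radians(yaw0+dy*i/n);c,s_=np.cos(f),np.sin(f)
        l=np.array([c*d[0]+s_*d[1],s_*d[0]-c*d[1],-d[2]])/n/40
        out.append([round(float(x),3) for x in l]+[0,0,round(-dy/n/10,3),grip])
    print(n,"rows");[print(*r,sep=",",end=",\n") for r in out]
E
python3 - <<'E'
from h import *
s,p,M=pose();print(s["t"],p.round(1),M.round(3).tolist(),np.degrees(np.arctan2(M[1,0],M[0,0])))
go((643,133,200),94,0.1)
E
```

```text
1.7 [ 205.6 -563.7  231.3] [[-0.343, 0.939, -0.0], [0.939, 0.343, 0.0], [0.0, -0.0, -1.0]] 110.04220060228089
22 rows
0.573,0.738,0.036,0,0,0.073,0.1,
0.583,0.731,0.036,0,0,0.073,0.1,
0.592,0.723,0.036,0,0,0.073,0.1,
0.601,0.716,0.036,0,0,0.073,0.1,
0.61,0.708,0.036,0,0,0.073,0.1,
0.619,0.7,0.036,0,0,0.073,0.1,
0.628,0.692,0.036,0,0,0.073,0.1,
0.637,0.684,0.036,0,0,0.073,0.1,
0.645,0.676,0.036,0,0,0.073,0.1,
0.654,0.668,0.036,0,0,0.073,0.1,
0.662,0.659,0.036,0,0,0.073,0.1,
0.671,0.651,0.036,0,0,0.073,0.1,
0.679,0.642,0.036,0,0,0.073,0.1,
0.687,0.634,0.036,0,0,0.073,0.1,
0.695,0.625,0.036,0,0,0.073,0.1,
0.703,0.616,0.036,0,0,0.073,0.1,
0.711,0.607,0.036,0,0,0.073,0.1,
0.718,0.598,0.036,0,0,0.073,0.1,
0.726,0.589,0.036,0,0,0.073,0.1,
0.733,0.579,0.036,0,0,0.073,0.1,
0.741,0.57,0.036,0,0,0.073,0.1,
0.748,0.561,0.036,0,0,0.073,0.1,
```

{"fn": "play_rows", "kwargs": {
  "series": [0.57,0.74,0.036,0,0,0.07,0.1,0.58,0.73,0.036,0,0,0.07,0.1,0.59,0.72,0.036,0,0,0.07,0.1,0.6,0.715,0.036,0,0,0.07,0.1,0.61,0.71,0.036,0,0,0.07,0.1,0.62,0.7,0.036,0,0,0.07,0.1,0.63,0.69,0.036,0,0,0.07,0.1,0.64,0.685,0.036,0,0,0.07,0.1,0.645,0.675,0.036,0,0,0.07,0.1,0.655,0.67,0.036,0,0,0.07,0.1,0.66,0.66,0.036,0,0,0.07,0.1]
}}

```text
t: 3.08
eef_pos: [424.0, -213.9, 215.6]
tool_rot: [0.627, 0.779, 0.0, 0.0]
contact_force: [1.1, -1.1, -0.1]
gripper_width: 47.2
```

{"fn": "play_rows", "kwargs": {
  "series": [0.67,0.65,0.036,0,0,0.07,0.1,0.68,0.64,0.036,0,0,0.07,0.1,0.69,0.635,0.036,0,0,0.07,0.1,0.695,0.625,0.036,0,0,0.07,0.1,0.7,0.615,0.036,0,0,0.07,0.1,0.71,0.61,0.036,0,0,0.07,0.1,0.72,0.6,0.036,0,0,0.07,0.1,0.725,0.59,0.036,0,0,0.07,0.1,0.73,0.58,0.036,0,0,0.07,0.1,0.74,0.57,0.036,0,0,0.07,0.1,0.74,0.57,0.036,0,0,0.07,0.1]
}}

```text
t: 4.45
eef_pos: [640.4, 135.8, 199.6]
tool_rot: [0.678, 0.735, 0.0, -0.0]
contact_force: [0.4, -0.6, 0.5]
gripper_width: 47.3
```

```bash
python3 - <<'E'
from h import *
c=robot.camera("wrist");save(c,"w1",None,1.5)
d=robot.place_of(c,"gate_post")
print([(x["score"],x["uv"],w(c,x["uv"],130)) for x in d[:2]])
P=cloud(c,np.ones((384,512),bool));g=P[(abs(P[:,2]-130)<4)&(np.hypot(P[:,0]-643,P[:,1]-133)<25)];print(len(g),g.mean(0) if len(g) else 0)
s,p,M=pose();print(s["t"],p.round(1),s["joint_positions"].round(2),s["gripper_width"],np.degrees(np.arctan2(M[1,0],M[0,0])))
go((643,133,93),94,0.1)
E
```

```text
[(0.95, [253.2, 208.6], array([645.39502617, 133.74460432, 130.        ]))]
267 [641.82313914 134.07201861 129.74301213]
4.55 [640.5 137.3 197.5] [ 0.52  0.19  0.18 -0.   -1.57 -2.  ] 46.73658060007598 94.7507822826885
3 rows
-0.037,0.018,0.871,0,0,0.025,0.1,
-0.037,0.018,0.871,0,0,0.025,0.1,
-0.037,0.018,0.871,0,0,0.025,0.1,
```

View pics/w1.png

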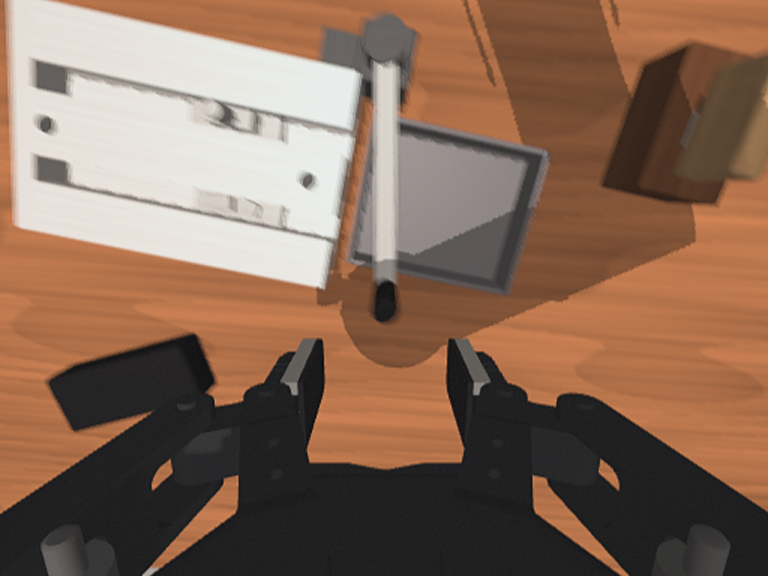

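{"fn": "play_rows", "kwargs": {
  "series": [-0.06,0.02,0.87,0,0,0.02,0.1,-0.05,0.02,0.87,0,0,0.02,0.1,0,0,0.87,0,0,0,0.1,0,0,0,0,0,0,-1,0,0,0,0,0,0,-1,0,0,0,0,0,0,-1,0,0,0,0,0,0,-1]
}}

```text
t: 5.42
eef_pos: [642.1, 130.3, 96.6]
tool_rot: [0.68, 0.733, 0.001, 0.0]
contact_force: [-2.0, -1.1, 0.7]
gripper_width: 14.4
```

```bash
python3 - <<'E'
from h import *
s,p,M=pose();print(s["t"],p.round(1),s["gripper_width"],s["contact_force"])
# arc about hinge
H=np.array([493.7,121.5]);r=p[:2]-H;print(np.hypot(*r),np.degrees(np.arctan2(r[1],r[0])))
y=np.arctan2(M[1,0],M[0,0]);n=11;a0=np.arctan2(r[1],r[0]);a1=np.radians(82.8+3)  # gate ~1.62
da=(a1-a0)/n;print("gate now",a0+np.radians(7.2),"turn/row",-np.degrees(da)/10)
Rm=lambda a:np.array([[np.cos(a),-np.sin(a)],[np.sin(a),np.cos(a)]])
d=Rm(da)@r-r; c,s_=np.cos(y),np.sin(y);print("row",(np.array([c*d[0]+s_*d[1],s_*d[0]-c*d[1]])/40).round(3))
E
```

```text
5.425 [642.1 130.3  96.6] 14.42525485278131 [-2.03973823 -1.11591182  0.67466602]
148.7048775596985 3.3980963529128343
gate now 0.1849716758019319 turn/row -0.7491082149735198
row [ 0.485 -0.025]
```

{"fn": "play_rows", "kwargs": {
  "series": [0.485,-0.025,0,0,0,-0.75,-1,0.485,-0.025,0,0,0,-0.75,-1,0.485,-0.025,0,0,0,-0.75,-1,0.485,-0.025,0,0,0,-0.75,-1,0.485,-0.025,0,0,0,-0.75,-1,0.485,-0.025,0,0,0,-0.75,-1,0.485,-0.025,0,0,0,-0.75,-1,0.485,-0.025,0,0,0,-0.75,-1,0.485,-0.025,0,0,0,-0.75,-1,0.485,-0.025,0,0,0,-0.75,-1,0.485,-0.025,0,0,0,-0.75,-1,0,0,0,0,0,0,-1]
}}

```text
t: 6.92
eef_pos: [503.9, 270.9, 96.6]
tool_rot: [0.028, 1.0, 0.001, 0.001]
contact_force: [0.0, 2.8, -0.5]
gripper_width: 14.1
```

{"fn": "play_rows", "kwargs": {
  "series": [0,0,0,0,0,0,0.1,0,0,0,0,0,0,0.1,0,0,0,0,0,0,0.1,0,0,-0.9,0,0,0,0.1,0,0,-0.9,0,0,0,0.1,0,0,-0.9,0,0,0,0.1]
}}

```text
t: 7.68
eef_pos: [504.3, 269.3, 204.3]
tool_rot: [0.029, 1.0, -0.0, -0.0]
contact_force: [-0.4, 0.7, -0.0]
gripper_width: 47.0
```

```bash
python3 - <<'E'
from h import *
s,p,M=pose();print(s["t"],p.round(1),s["joint_positions"].round(2))
go((519.5,341,205),262,0.1)
E
```

```text
7.675 [504.3 269.3 204.3] [ 0.84 -0.04 -0.04  0.   -1.57 -0.9 ]
9 rows
-0.031,0.201,-0.002,0,0,-0.948,0.1,
-0.063,0.193,-0.002,0,0,-0.948,0.1,
-0.094,0.18,-0.002,0,0,-0.948,0.1,
-0.123,0.162,-0.002,0,0,-0.948,0.1,
-0.148,0.14,-0.002,0,0,-0.948,0.1,
-0.169,0.114,-0.002,0,0,-0.948,0.1,
-0.185,0.084,-0.002,0,0,-0.948,0.1,
-0.197,0.053,-0.002,0,0,-0.948,0.1,
-0.203,0.02,-0.002,0,0,-0.948,0.1,
```

{"fn": "play_rows", "kwargs": {
  "series": [-0.03,0.2,0,0,0,-0.95,0.1,-0.06,0.19,0,0,0,-0.95,0.1,-0.09,0.18,0,0,0,-0.95,0.1,-0.12,0.16,0,0,0,-0.95,0.1,-0.15,0.14,0,0,0,-0.95,0.1,-0.17,0.11,0,0,0,-0.95,0.1,-0.185,0.085,0,0,0,-0.95,0.1,-0.2,0.05,0,0,0,-0.95,0.1,-0.2,0.02,0,0,0,-0.95,0.1,0,0,0,0,0,0,0.1]
}}

```text
t: 8.93
eef_pos: [519.2, 341.0, 202.8]
tool_rot: [-0.657, 0.754, -0.0, -0.0]
contact_force: [-0.6, -0.2, 0.1]
gripper_width: 47.2
```

```bash
python3 - <<'E'
from h import *
np.set_printoptions(precision=1,suppress=True)
c=robot.camera("wrist");a=robot.camera("top");save(c,"w2",None,1.5)
s,p,M=pose();print(s["t"],p,np.degrees(np.arctan2(M[1,0],M[0,0])))
P=cloud(c,np.ones((384,512),bool));P=P[np.hypot(P[:,0]-520,P[:,1]-341)<80]
for z in(102,52):
    h=P[abs(P[:,2]-z)<3.5]
    if len(h)>20:print(z,len(h),cv2.minAreaRect(h[:,:2].astype(np.float32)),h.mean(0))
P=cloud(a,np.ones((384,512),bool));g=P[(abs(P[:,2]-130)<5)&(abs(P[:,0]-505)<40)&(abs(P[:,1]-270)<30)]
if len(g): print("post",g.mean(0)); d=g.mean(0)[:2]-[493.7,121.5];print("gate",np.arctan2(d[1],d[0])+np.radians(7.2))
E
```

```text
9.025 [519.2 340.6 203.1] -97.97672728217196
102 1490 ((514.169189453125, 310.4207763671875), (84.14668273925781, 69.29957580566406), 80.30152893066406) [520.6 340.1 101.8]
52 2858 ((519.3025512695312, 342.2471008300781), (60.14904022216797, 92.87952423095703), 82.21743774414062) [524.9 341.5  52.1]
post [502.9 270.1 129.3]
gate 1.6348734508558207
```

View pics/w2.png

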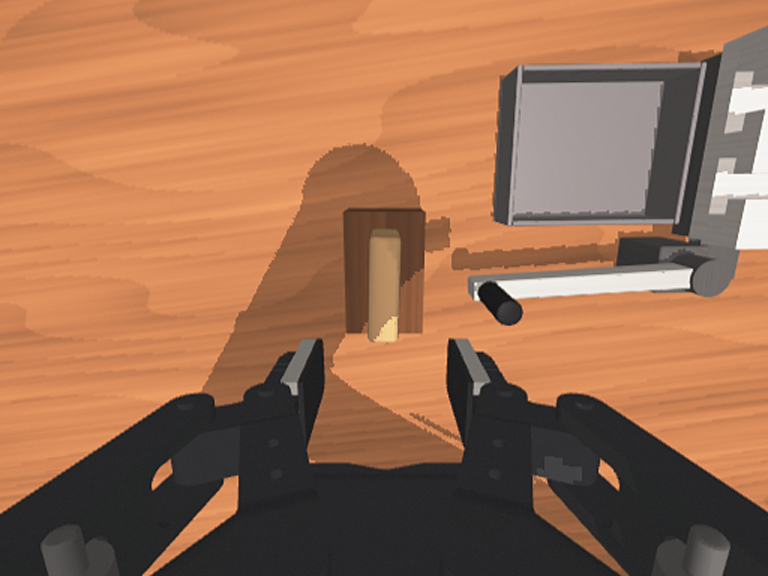

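{"fn": "play_rows", "kwargs": {
  "series": [0,0,0.9,0,0,0,0.1,0,0,0.9,0,0,0,0.1,0,0,0.9,0,0,0,0.1,0,0,0.85,0,0,0,0.1,0,0,0,0,0,0,-1,0,0,0,0,0,0,-1,0,0,0,0,0,0,-1,0,0,0,0,0,0,-1]
}}

```text
t: 10.02
eef_pos: [519.3, 341.3, 62.3]
tool_rot: [-0.658, 0.753, 0.0, 0.001]
contact_force: [-0.7, 0.4, -1.6]
gripper_width: 19.5
```

{"fn": "play_rows", "kwargs": {
  "series": [0,0,-0.6,0,0,0,-1,0,0,-0.9,0,0,0,-1,0,0,-1,0,0,0,-1,0,0,-1,0,0,0,-1,0,0,0,0,0,0,-1]
}}

```text
t: 10.65
eef_pos: [520.4, 341.8, 206.5]
tool_rot: [-0.658, 0.753, 0.0, 0.004]
contact_force: [0.3, 0.8, -1.2]
gripper_width: 19.4
```

```bash
python3 - <<'E'
from h import *
s,p,M=pose();print(s["t"],p.round(1),s["contact_force"].round(1),s["gripper_width"])
go((589.7,-28.7,190),172.8,-1)
E
```

```text
10.65 [520.4 341.8 206.5] [ 0.3  0.8 -1.2] 19.371018866405837
10 rows
0.894,-0.297,0.041,0,0,0.894,-1,
0.837,-0.432,0.041,0,0,0.894,-1,
0.76,-0.557,0.041,0,0,0.894,-1,
0.664,-0.669,0.041,0,0,0.894,-1,
0.552,-0.764,0.041,0,0,0.894,-1,
0.427,-0.84,0.041,0,0,0.894,-1,
0.291,-0.896,0.041,0,0,0.894,-1,
0.148,-0.931,0.041,0,0,0.894,-1,
0.002,-0.942,0.041,0,0,0.894,-1,
-0.145,-0.931,0.041,0,0,0.894,-1,
```

{"fn": "play_rows", "kwargs": {
  "series": [0.895,-0.3,0.04,0,0,0.895,-1,0.84,-0.43,0.04,0,0,0.895,-1,0.76,-0.56,0.04,0,0,0.895,-1,0.665,-0.67,0.04,0,0,0.895,-1,0.55,-0.765,0.04,0,0,0.895,-1,0.425,-0.84,0.04,0,0,0.895,-1,0.29,-0.895,0.04,0,0,0.895,-1,0.15,-0.93,0.04,0,0,0.895,-1,0,-0.94,0.04,0,0,0.895,-1,-0.145,-0.93,0.04,0,0,0.895,-1,0,0,0,0,0,0,-1,0,0,0,0,0,0,-1]
}}

```text
t: 12.15
eef_pos: [588.2, -29.5, 184.6]
tool_rot: [0.063, 0.998, 0.0, -0.0]
contact_force: [-0.6, 0.5, -1.4]
gripper_width: 19.6
```

```bash
python3 - <<'E'
from h import *
np.set_printoptions(precision=1,suppress=True)
c=robot.camera("wrist");save(c,"w3",None,1.5)
s,p,M=pose();print(s["t"],p,M.tolist(),s["contact_force"],s["gripper_width"])
P=cloud(c,np.ones((384,512),bool));g=P[(abs(P[:,2]-83)<3.5)&(abs(P[:,0]-566)<110)&(abs(P[:,1])<120)];print(len(g),cv2.minAreaRect(g[:,:2].astype(np.float32)))
# plate coords
yw=np.radians(82.8);x=np.array([np.cos(yw),np.sin(yw)]);y=np.array([-x[1],x[0]]);C=np.array([566,-.5])
L=lambda q:np.array([(q[:,:2]-C)@x,(q[:,:2]-C)@y,q[:,2]]).T
l=L(P)
# slot 1 neck: points below top, as y-profile for each x bin
for x0 in range(-80,100,15):
    m=(abs(l[:,0]-x0-7)<7.5)&(abs(l[:,1]+27)<20)
    q=l[m];low=q[(q[:,2]<78)&(q[:,2]>40)]
    if len(low)>3: print(x0,len(low),"y",np.percentile(low[:,1],[3,97]),"z",np.percentile(low[:,2],[5,50,95]))
E
```

```text
12.2 [588.2 -29.1 184.8] [[-0.992122449424587, 0.12527067837073277, -0.0005499893582774727], [0.12527051298782207, 0.9921225693102105, 0.00032563948577076375], [0.00058644993451432, 0.00025417679520299097, -0.9999997957352946]] [ 0.5  0.2 -1.7] 19.31799506248124
13282 ((557.607421875, 6.728797912597656), (151.03538513183594, 227.28607177734375), 0.5488872528076172)
-80 253 y [-35.3 -19.2] z [53.9 55.1 56.2]
-65 255 y [-34.9 -19.1] z [54.1 55.1 70. ]
-50 234 y [-34.8 -19. ] z [54.  55.1 56.7]
```

View pics/w3.png

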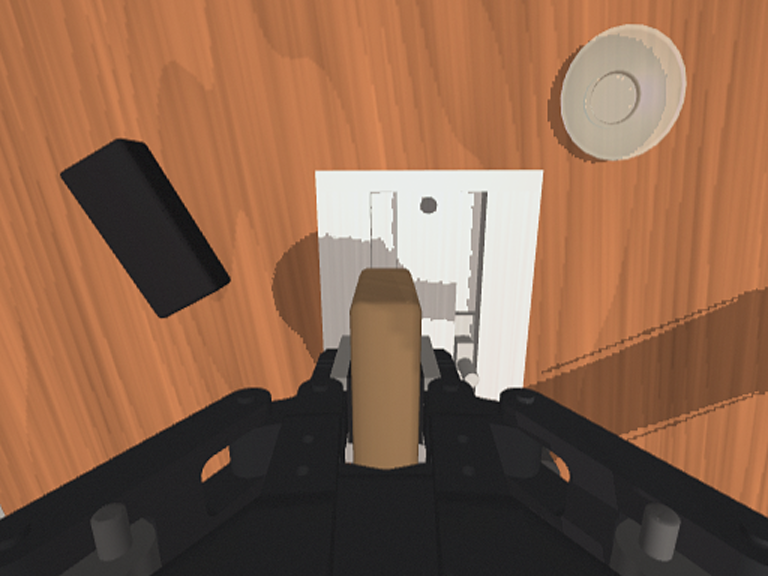

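{"fn": "play_rows", "kwargs": {
  "series": [-0.035,-0.2,0,0,0,0,-1,0,0,0.6,0,0,0,-1,0,0,0.5,0,0,0,-1,0,0,0.2,0,0,0,-1,0,0,0,0,0,0,-1]
}}

```text
t: 12.82
eef_pos: [588.6, -37.7, 132.7]
tool_rot: [0.063, 0.998, -0.0, -0.0]
contact_force: [0.7, 0.2, -0.8]
gripper_width: 19.4
```

{"fn": "play_rows", "kwargs": {
  "series": [0,0,0.25,0,0,0,-1,0,0,0.15,0,0,0,-1,0,0,0,0,0,0,-1]
}}

```text
t: 13.2
eef_pos: [588.5, -37.7, 116.5]
tool_rot: [0.063, 0.998, -0.0, -0.001]
contact_force: [-0.2, -0.3, -1.8]
gripper_width: 19.5
```

```bash
python3 - <<'E'
from h import *
np.set_printoptions(precision=1,suppress=True)
s,p,M=pose();print(s["t"],p,s["contact_force"])
b=robot.camera("scene");save(b,"s1",(200,150,340,270),5)
for d in robot.place_of(b,"scrap")[:2]:
    q=w(b,d["uv"],55)[:2]-[566,-.5];print(d["score"],q@[.125,.992],q@[-.992,.125])
E
```

```text
13.2 [588.5 -37.7 116.5] [-0.2 -0.3 -1.8]
0.48 35.15287198211541 -29.933870130696903
```

View pics/s1.png

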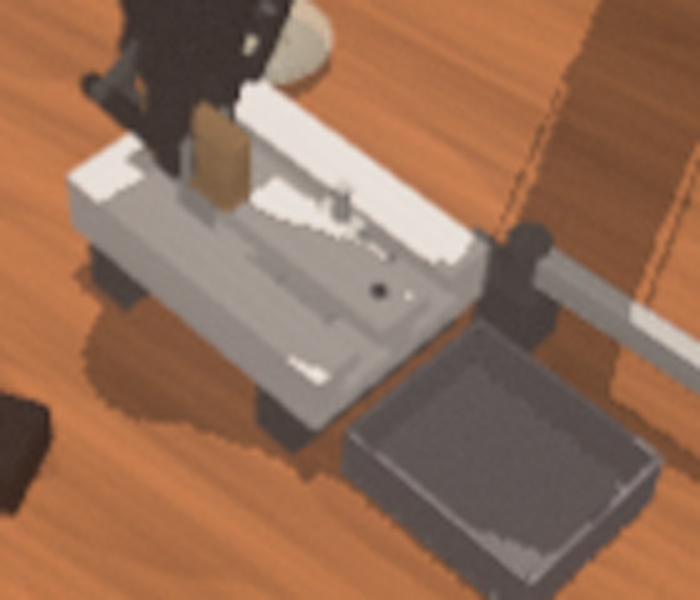

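{"fn": "play_rows", "kwargs": {
  "series": [0,0.2,0,0,0,0,-1,0,0.2,0,0,0,0,-1,0,0.2,0,0,0,0,-1,0,0.2,0,0,0,0,-1,0,0.2,0,0,0,0,-1,0,0.2,0,0,0,0,-1,0,0.2,0,0,0,0,-1,0,0.2,0,0,0,0,-1]
}}

```text
t: 14.3
eef_pos: [596.9, 26.3, 117.3]
tool_rot: [0.063, 0.998, -0.0, 0.0]
contact_force: [0.2, -1.8, -0.4]
gripper_width: 19.6
```

{"fn": "play_rows", "kwargs": {
  "series": [0,0.2,0,0,0,0,-1,0,0.2,0,0,0,0,-1,0,0.2,0,0,0,0,-1,0,0.2,0,0,0,0,-1,0,0.2,0,0,0,0,-1,0,0.2,0,0,0,0,-1,0,0.2,0,0,0,0,-1,0,0,0,0,0,0,-1,0,0,0,0,0,0,-1]
}}

```text
t: 15.42
eef_pos: [603.9, 81.5, 117.1]
tool_rot: [0.063, 0.998, 0.0, -0.0]
contact_force: [0.2, -0.4, -2.1]
gripper_width: 19.3
```

```bash
python3 - <<'E'
from h import *
np.set_printoptions(precision=1,suppress=True)
s,p,M=pose();print(s["t"],p,s["contact_force"])
b=robot.camera("scene");save(b,"s2",(200,150,340,270),5)
for d in robot.place_of(b,"scrap")[:2]:
    q=w(b,d["uv"]);print(d["score"],q,(q[:2]-[566,-.5])@[.125,.992])
E
```

```text
15.425 [603.9  81.5 117.1] [ 0.2 -0.4 -2.1]
0.49 [609.7 165.5  26. ] 170.13476417719028
```

View pics/s2.png

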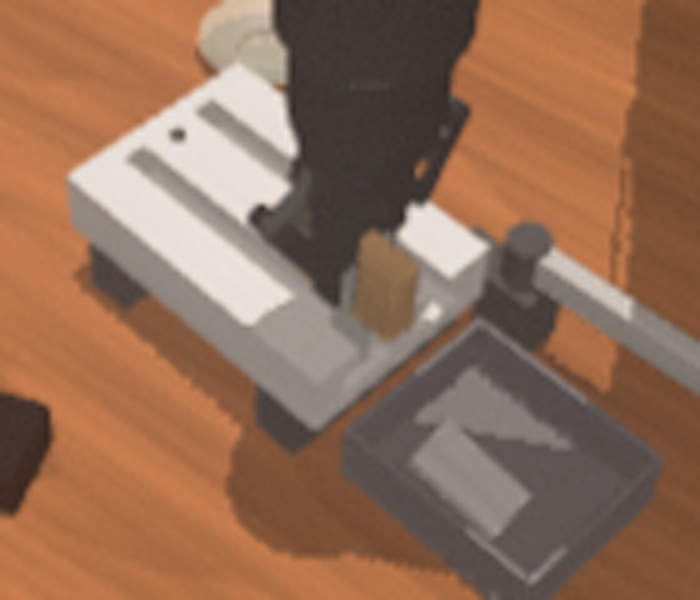

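{"fn": "play_rows", "kwargs": {
  "series": [0,0,-0.5,0,0,0,-1,0,0,-0.9,0,0,0,-1,0,0,-0.9,0,0,0,-1,0,0,0,0,0,0,-1]
}}

```text
t: 16.02
eef_pos: [605.6, 81.2, 215.3]
tool_rot: [0.063, 0.998, 0.001, 0.004]
contact_force: [-0.1, -1.1, -2.1]
gripper_width: 19.1
```

```bash
python3 - <<'E'
from h import *
s,p,M=pose();print(s["t"],p.round(1),s["gripper_width"])
go((519.3,341.3,206),262.2,-1,n=11)
E
```

```text
16.025 [605.6  81.2 215.3] 19.14125092266417
11 rows
0.27,0.561,0.021,0,0,-0.813,-1,
0.187,0.594,0.021,0,0,-0.813,-1,
0.101,0.614,0.021,0,0,-0.813,-1,
0.013,0.623,0.021,0,0,-0.813,-1,
-0.075,0.618,0.021,0,0,-0.813,-1,
-0.161,0.601,0.021,0,0,-0.813,-1,
-0.245,0.573,0.021,0,0,-0.813,-1,
-0.323,0.532,0.021,0,0,-0.813,-1,
-0.396,0.481,0.021,0,0,-0.813,-1,
-0.46,0.42,0.021,0,0,-0.813,-1,
-0.514,0.351,0.021,0,0,-0.813,-1,
```

{"fn": "play_rows", "kwargs": {
  "series": [0.27,0.56,0.02,0,0,-0.81,-1,0.19,0.595,0.02,0,0,-0.81,-1,0.1,0.615,0.02,0,0,-0.81,-1,0.015,0.62,0.02,0,0,-0.81,-1,-0.075,0.62,0.02,0,0,-0.81,-1,-0.16,0.6,0.02,0,0,-0.81,-1,-0.245,0.575,0.02,0,0,-0.81,-1,-0.32,0.53,0.02,0,0,-0.81,-1,-0.395,0.48,0.02,0,0,-0.81,-1,-0.46,0.42,0.02,0,0,-0.81,-1,-0.515,0.35,0.02,0,0,-0.81,-1,0,0,0,0,0,0,-1]
}}

```text
t: 17.52
eef_pos: [517.4, 342.5, 200.0]
tool_rot: [-0.656, 0.755, 0.0, -0.0]
contact_force: [-0.3, 0.5, -1.0]
gripper_width: 19.1
```

```bash
python3 - <<'E'
from h import *
s,p,M=pose();print(s["t"],p.round(1),s["gripper_width"])
go((519.3,341.3,118),262.2,-1,n=3)
E
```

```text
17.525 [517.4 342.5 200. ] 19.126658473593398
3 rows
0.008,-0.017,0.684,0,0,-0.008,-1,
0.008,-0.017,0.684,0,0,-0.008,-1,
0.008,-0.017,0.684,0,0,-0.008,-1,
```

{"fn": "play_rows", "kwargs": {
  "series": [0.01,-0.017,0.69,0,0,-0.02,-1,0.01,-0.017,0.69,0,0,0,-1,0.01,-0.017,0.6,0,0,0,-1,0,0,0,0,0,0,-1,0,0,0,0,0,0,-1]
}}

```text
t: 18.15
eef_pos: [520.7, 339.9, 122.8]
tool_rot: [-0.656, 0.755, -0.0, 0.001]
contact_force: [0.7, -0.1, -0.3]
gripper_width: 19.2
```

{"fn": "play_rows", "kwargs": {
  "series": [-0.025,0.025,0.5,0,0,0,-1,0,0,0.5,0,0,0,-1,0,0,0.3,0,0,0,-1,0,0,0.15,0,0,0,-1,0,0,0,0,0,0,-1]
}}

```text
t: 18.77
eef_pos: [519.2, 341.1, 63.1]
tool_rot: [-0.656, 0.754, -0.0, -0.0]
contact_force: [1.2, 0.9, -0.8]
gripper_width: 19.4
```

{"fn": "play_rows", "kwargs": {
  "series": [0,0,0,0,0,0,0,0,0,0,0,0,0,0,0,0,0,0,0,0,0,0,0,-0.6,0,0,0,0,0,0,-1,0,0,0,0,0,0,-1,0,0,0,0,0,0,-1,0,0,0,0,0,0,-1,0,0,0,0,0,0,0,0,0,0,0,0]
}}

```text
invalid input at $.series: expected a multiple of 7 numbers
```

```bash
python3 - <<'E'
from h import *
np.set_printoptions(precision=1,suppress=True)
s,p,M=pose();print(s["t"],p,s["contact_force"],s["gripper_width"])
b=robot.camera("scene");a=robot.camera("top")
cv2.imwrite("pics/end.png",cv2.resize(b["color"][130:300,190:410,::-1],None,fx=3,fy=3,interpolation=cv2.INTER_CUBIC))
for n,c in(("scene",b),("top",a)):
    P=cloud(c,np.ones((384,512),bool));q=P[(abs(P[:,0]-520)<60)&(abs(P[:,1]-341)<45)]
    h=q[abs(q[:,2]-102)<6];print(n,"handle",len(h),h.mean(0) if len(h) else 0,np.percentile(h[:,2],[5,95]) if len(h) else 0)
    g=P[(abs(P[:,2]-130)<5)&(abs(P[:,0]-505)<25)&(abs(P[:,1]-270)<20)];print("post",len(g),g.mean(0) if len(g) else 0)
    g=P[(P[:,2]>92)&(P[:,2]<112)&(abs(P[:,0]-570)<70)&(abs(P[:,1])<80)]; print("stud",len(g),g.mean(0) if len(g) else 0)
    for t in("scrap","tray"):
        d=robot.place_of(c,t)[:1]; print(t,[(x["score"],w(c,x["uv"]),w(c,x["uv"],8)) for x in d])
E
```

```text
18.775 [519.2 341.1  63.1] [ 1.2  0.9 -0.8] 19.392822807385894
scene handle 183 [533.9 337.6 102.7] [ 97.7 105.7]
post 22 [511.  271.7 129.5]
stud 14 [545.3  29.4 100.6]
scrap [(0.8, array([603.8, 156.5,  20.8]), array([596.1, 152.6,   8. ]))]
tray [(0.24, array([617.5,  43.4,  82.9]), array([570.6,   7.9,   8. ]))]
top handle 148 [514.2 338.5 102.8] [ 98.4 105.8]
post 44 [503.  270.4 128.8]
stud 18 [539.7  28.6 101. ]
scrap [(0.6, array([612.9, 159.1,  19.1]), array([615.2, 161.1,   8. ]))]
tray []
```

View pics/end.png

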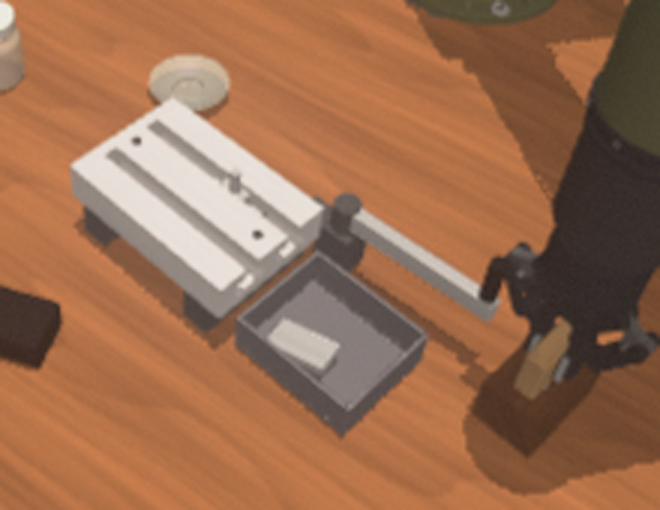

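{"fn": "play_rows", "kwargs": {
  "series": [0,0,0,0,0,0,0,0,0,0,0,0,0,0,0,0,0,0,0,0,0,0,0,-0.5,0,0,0,0,0,0,-1,0,0,0,0,0,0,-1,0,0,0,0,0,0,-1,0,0,0,0,0,0,-1,0,0,0,0,0,0,0,0,0,0,0]
}}

```text
t: 20.2
eef_pos: [520.4, 341.6, 249.8]
tool_rot: [-0.656, 0.755, -0.0, 0.005]
contact_force: [0.3, -0.2, -0.8]
gripper_width: 42.9
```

```bash
python3 - <<'E'
from h import *
np.set_printoptions(precision=1,suppress=True)
s,p,M=pose();print(s["t"],p,s["contact_force"],s["gripper_width"])
c=robot.camera("wrist");a=robot.camera("top");save(c,"end2",None,1.2)
for n,k in(("wrist",c),("top",a)):
    P=cloud(k,np.ones((384,512),bool));P=P[np.hypot(P[:,0]-520,P[:,1]-341)<50]
    for z in(102,52):
        h=P[abs(P[:,2]-z)<5]
        if len(h)>20:print(n,z,len(h),h.mean(0),np.percentile(h[:,2],[5,95]),cv2.minAreaRect(h[:,:2].astype(np.float32)))
E
```

```text
20.2 [520.4 341.6 249.8] [ 0.3 -0.2 -0.8] 42.865907177921514
wrist 102 1026 [521.1 341.1 101.8] [100.5 103.1] ((519.7723999023438, 341.00457763671875), (19.947385787963867, 68.3099594116211), 82.83866882324219)
wrist 52 2136 [524.8 341.7  52.1] [50.8 53.3] ((519.0643920898438, 342.3483581542969), (60.15407180786133, 94.30351257324219), 82.183349609375)
top 102 293 [517.6 339.3 100.9] [ 98.  103.4] ((517.948974609375, 339.73858642578125), (21.011878967285156, 69.8317642211914), 82.36469268798828)
top 52 502 [515.6 329.1  51.4] [48.5 54.1] ((517.7249145507812, 340.6571350097656), (61.12687301635742, 93.6220703125), 82.2605972290039)
```

View pics/end2.png

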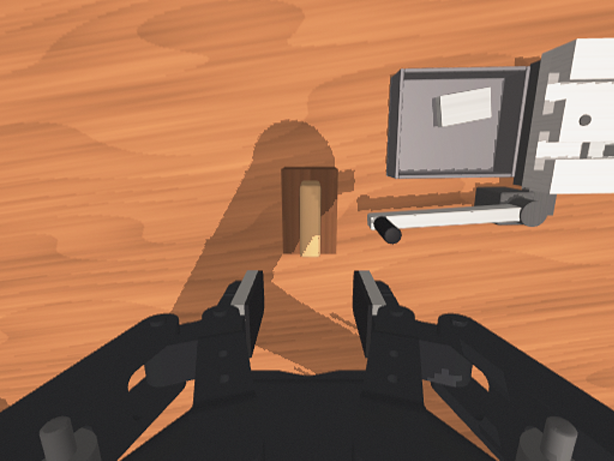

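The scraper is seated upright with its handle on the block and its top at 102 mm. The scrap lies in the tray, the lever is open and the gripper is clear.

```bash
python3 -c "
from station import robot
print(robot.close_job())"
```

```text
the job is handed in; nothing more can be done
None
```

The job is done and handed in at about 20 s of the 62 s allowed; the system gives no verdict.

I gripped the lever by its post and swung it open to about 1.63 rad. Then I took the scraper from its rest, lowered the blade into the far slot behind the broken nut, and pushed the nut out into the tray. The scraper went back into its rest and I lifted clear.

**Last checks:**
- **Lever:** in the top view its post was where I had left it, at about 1.63 rad.
- **Broken nut:** it lies in the tray, well inside the outline in two views.
- **Scraper:** it stands upright, with its handle centre within about 2 mm of the rest's centre. The handle top is at 102 mm, the height of a seated scraper.
- **Sound nut:** its stud measured within 1 mm of its starting place.
- **Gripper:** open and clear, about 150 mm above the scraper.

**Not checked or in disagreement:**
- I did not measure the jar, bottle, dish and power supply again. No travel move went near them and no unexpected force showed.
- The scene camera reads positions 3 to 8 mm farther out than the top camera. I took the wrist camera's values for the close work.
- With the gripper in view, the last scene and top handle readings before release were up to 14 mm off. Both views after release agreed with the rest.
- One release move was refused because its list had the wrong length. I sent it again, with no effect on the scene.

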